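Pull the kitchen vent window shut with the window pole

TASK

The top-hung vent window over the counter has been left open. Take the window pole from the drying mat, put its hook up through the ring eye on the sash and pull the window fully shut into its catch with it, firmly but without wrenching it, keeping the gripper and arm off the window; then unhook the pole and lay it back down on the drying mat, leaving the crockery, bottles and herb pots where they stand.

Things in the scene. Friction and masses are not known exactly. Their poses are not given: they have to be found in the camera images.
- window: White vent window unit fixed on the counter; origin on the counter below the middle of the hinge line; x points straight out, away from the robot's side, y along the window, z up. Frame members 40 mm deep (20 mm either side of x = 0), jambs centred at y = +-234 mm, a fixed clear pane below, and under the vent a cross rail whose top is 218 mm above the counter.
- hinge (a point): Middle of the vent's hinge line, 480 mm above the counter, at the top of the sash; axes as the window's (x straight out, y along the hinge, z up). The sash turns about this y line.
- sash (a joint): Opening angle of the sash in rad: 0 = shut, against its stop; grows as its lower edge swings out, away from the robot. White frame, clear glass, 420 mm wide, 250 mm tall, 24 mm thick, 0.6-0.9 kg. Its stiff hinge keeps any angle (1 to 5 N at the ring moves it). From 0.06 to 0.03 rad its edge rides over a sprung catch roller (10 to 15 N at the ring), then it meets its stop and is held. Over 40 N is a wrench.
- eye (a point): Centre of the brass ring eye inside the sash's bottom rail, midway along it; it moves with the sash, 185 mm below the hinge line and 42 mm to the robot's side of the sash's mid-plane. Ring of 5 mm wire, clear bore 24 mm, rigid on a short stem, open from below and above. Axes turn with the sash: z is the bore's axis (vertical when shut), x outwards, y along the rail.
- pole_grip (a point): Balance point of the window pole, at the centre of its wooden handle, 15 mm above its underside: the place to grip. Handle 24 mm wide (y), 30 mm tall (z), from 170 mm behind this point to 100 mm ahead, then an 8 mm brass rod on the same centre line to 200 mm ahead, where it bends up. x points to the hook, z the way the hook points (up at the start). 0.16-0.25 kg.
- pole_tip (a point): Centre of the round end (8 mm thick) of the brass hook: 194 mm ahead of the grip point along the pole's x and 36 mm above the rod's centre line. The hook rises straight for 20 mm from the rod at 200 mm ahead, then leans 6 mm back towards the handle over its last 16 mm.
- mat: Grey ribbed drying mat, fixed on the counter, 500 mm (its x) by 200 mm (its y), 4 mm thick; origin at its centre on the counter. The pole lies along it with a mug and a bowl beside it, which stand 90 to 110 mm from the pole's centre line.
- mug: White mug, 80 mm across, 90 mm tall, standing on the mat; origin at its foot. A bystander.
- bowl: Pink bowl, 110 mm across, 50 mm tall, standing on the mat; origin at its foot. A bystander.
- spray_green: Green spray bottle, 175 mm tall, standing in one of two slotted white baskets (250 x 120 mm, 110 mm deep), one at either side of the counter; origin at its foot. A bystander.
- bleach: White bottle with a red cap, 190 mm tall, in the same basket as the green spray; origin at its foot. A bystander.
- spray_white: White spray bottle with a blue head, 175 mm tall, in the other basket; origin at its foot. A bystander.
- soap: Red bottle with a blue cap, 180 mm tall, in the basket of the white spray; origin at its foot. A bystander.
- herb_pot: Terracotta herb pot, 80 mm across, about 120 mm tall with its leaves, on the counter outside beyond the glass; origin at its foot. A bystander.
- herb_pot2: A second such herb pot beside it; origin at its foot. A bystander.
- pole: The same pole as a whole; origin on the underside of its handle, directly below the grip point; axes as there.

How it is judged:
By the outcome, as a careful person would: the job done as asked, in the order asked, and still so for the second after the job is handed in, with the robot touching nothing.
It also fails if it takes over 64 s, if anything falls off the work surface, if the arm or the gripper's body presses on something with over 40 N, if the wrist force passes 120 N, or if a joint passes its speed limit or range.

ROBOT

A 6-joint arm with a two-finger parallel gripper is mounted at the origin on the work surface. World frame = base frame: x ahead of the robot, y to its left, z up, the work surface at z = 0. Lengths are in m, angles in rad, forces in N, time in s.
With the tool pointing down it reaches from about 0.3 to 0.875 m from the base axis. Payload 6.4 kg.
Tool frame: the origin (TCP) lies midway between the tips of the shut fingers; the grasp point (between the pads) lies 19 mm behind it; z points along the fingers, y is the line along which they close (so a half turn about z gives the same grasp; the last joint's range is limited). The gripper opens to 85 mm and grips with 20 to 120 N. Pads are 22 mm wide; open, the fingers measure 114 mm over their backs; the gripper's body (76 mm by 85 mm) begins 54 mm behind the grasp point. The pads swing forward as they close: fully open they stand 13 mm farther back than shut.
Start: joints at [-1.435, 0.181, 1.607, -0, 1.354, -0.206], TCP at [0.193, -0.542, 0.201] pointing down, gripper open.
Joint ranges: [-2.99, 2.99], [-0.89, 2.07], [0.3, 2.58], [-1.14, 4.28], [0, 2.63], [-3.12, 3.12]. Speed limits (rad/s): [2.57, 2.57, 3.01, 3.14, 3.14, 3.14].

INTERFACE

Orientations are given as a unit quaternion [w, x, y, z].
In Python, from bench import sensors, vision, ctrl gives the robot as it stands.
- The arm moves only by the tool carry_out, never from a script. Its argument "deltas" is text: rows parted by semicolons, each of 7 numbers parted by spaces: the shift along the tool's x, y, z in mm, then the turn, a rotation vector about the tool's x, y, z in rad, then the closure, from 0 (fully open) to 1 (shut). In form: tx ty tz ax ay az claw; .... A call has 1 to 12 rows; each row is the pose to reach, as a shift and turn from the pose commanded when the call began, along the tool's axes at that moment; what a row does not reach only later rows make up. A row lasts 1/8 s, in which the tool goes at most 62.5 mm and 10.7 degrees, less where a joint would pass 70% of its speed; a pose out of reach is approached as far as the arm can. A call with a gripper value outside its range is refused whole. The fingers move at their own pace and stop on an object; the grip force is fixed at half the most. Time passes only in rows, so rows that repeat a pose let the fingers close. It gives the time, the measured TCP pose, the force, the opening and the grip force at its end, in the units of the state.
- sensors.get_obs(): the state, without advancing time (a new reading comes with each control period).
- vision.camera(name): name is "scene" or "top" or "wrist"; returns the picture (400x640x3 uint8, blue, green, red); there is no depth.
- vision.camera_model(name): a dict with "K" (3x3 intrinsics, pixels), "k1" (the pictures are not rectified: a ray, as slopes to the right and down, at radius r is drawn at 1 + k1 r^2 times it, then the intrinsics apply), "extrinsics" (4x4, takes a point from world to camera coordinates); the wrist camera has in their place "hand_eye" (4x4, takes a point from camera to tool coordinates, whose origin is the TCP and whose axes are the flange's). Camera axes: x right, y down, z forward; pixel columns grow to the right and rows downward; lengths in m; the calibration is good to about 2 mm. A picture is of the moment at which its call begins: read the wrist's pose just before it. camera_model takes no time and is no camera call.
- ctrl.hand_in(): hands the job in; it is judged then, once.
The state is a dict: "time_s": time; "q": joint angles; "dq": joint speeds; "joint_efforts": joint torques, N m; "eef_pos": TCP position; "eef_rot": TCP orientation; "wrist_force": force on the tool from outside, world axes, zero at the start; "torque": the same for the moment, N m; "opening": opening from 0.0 (shut) to 1.0 (fully open); "grasp_force": force on a finger pad.
Only numpy, scipy, OpenCV 4.12 (cv2) and the standard library are available. Lean on these libraries where they do the work, as an engineer would, in place of code of your own. Each camera call takes 0.05 s, during which the arm holds its last target. There are 200 camera calls.

## Working session

There is one attempt and no reset: what is moved stays moved. The work goes in short steps, Python scripts to look and compute and a tool call to move; the robot and the scene stay as the last step left them, time stands still between calls to the robot, and variables do not carry over. Pictures are saved under pics/ and viewed, at most 10 in all, crops included, and the job is handed in when it is done.

Besides the shell and the picture viewer there is one more tool, called after "Call:" in YAML: its name, and indented under it one key for each argument. carry_out: Moves the arm, as the interface text tells. Its arguments: {"type":"object","properties":{"deltas":{"type":"string"}},"required":["deltas"]}

```bash
ls; mkdir -p pics; cat > h.py <<'E'
import numpy as np, cv2
from scipy.spatial.transform import Rotation as R
from bench import sensors, vision, ctrl
def rot(q): return R.from_quat([q[1],q[2],q[3],q[0]])
def cam(name):
    m=vision.camera_model(name); K=np.array(m["K"])
    if "extrinsics" in m: T=np.linalg.inv(np.array(m["extrinsics"]))
    else:
        o=sensors.get_obs(); W=np.eye(4); W[:3,:3]=rot(o["eef_rot"]).as_matrix(); W[:3,3]=o["eef_pos"]; T=W@np.array(m["hand_eye"])
    return K,m["k1"],T
def ray(c,u,v):
    K,k1,T=c
    p=cv2.undistortPoints(np.array([[[u,v]]],float),K,np.array([k1,0,0,0.]))[0,0]
    d=T[:3,:3]@np.array([p[0],p[1],1]); return T[:3,3],d/np.linalg.norm(d)
def onz(c,u,v,z):
    o,d=ray(c,u,v); return o+d*(z-o[2])/d[2]
def proj(c,P):
    K,k1,T=c; E=np.linalg.inv(T); P=np.atleast_2d(np.array(P,float))
    return cv2.projectPoints(P,cv2.Rodrigues(E[:3,:3])[0],E[:3,3],K,np.array([k1,0,0,0.]))[0][:,0]
def tri(r1,r2):
    (o1,d1),(o2,d2)=r1,r2
    A=np.stack([d1,-d2],1); s=np.linalg.lstsq(A,o2-o1,rcond=None)[0]
    a,b=o1+d1*s[0],o2+d2*s[1]; return (a+b)/2,np.linalg.norm(a-b)
E
python3 - <<'E'
from h import *
o=sensors.get_obs();print(o)
for n in("scene","top"):
    cv2.imwrite(f"pics/{n}0.png",vision.camera(n)); print(n,cam(n))
print(vision.camera_model("wrist"))
E
```

```text
pics
{'time_s': 0.0, 'q': array([-1.43529331e+00,  1.81545838e-01,  1.60800422e+00, -3.81235601e-05,
        1.35375962e+00, -2.06313981e-01]), 'dq': array([-1.33700405e-03, -9.48437050e-06, -9.41006754e-04, -1.64574222e-03,
       -1.15779306e-03, -3.86872338e-04]), 'joint_efforts': array([ 1.18860789e-03, -4.44870150e+01, -3.51336873e+01, -2.39319079e-04,
        9.02891537e-03,  1.93218335e-05]), 'eef_pos': array([ 0.19265431, -0.54113588,  0.19968331]), 'eef_rot': array([-8.58632287e-04,  9.85429594e-01,  1.70081679e-01,  1.17902724e-05]), 'wrist_force': array([0.83597897, 0.81550915, 0.12251452]), 'torque': array([-0.04446313, -0.0248661 ,  0.01128511]), 'grasp_force': 0.0, 'opening': 1.0025333255584326}
scene (array([[424.0838552 ,   0.        , 318.40765394],
       [  0.        , 424.0838552 , 200.04372579],
       [  0.        ,   0.        ,   1.        ]]), -0.10955312359602894, array([[ 0.71367042,  0.63879314, -0.28743322,  0.99271481],
       [ 0.70047109, -0.65306298,  0.28783503, -0.40132782],
       [-0.00384495, -0.40675801, -0.91352785,  1.58927935],
       [ 0.   
[... 320 characters left out ...]
56334,  0.01226112, -0.01649957],
       [-0.01451778, -0.0864988 , -0.99614617,  1.95498909],
       [ 0.        ,  0.        ,  0.        ,  1.        ]]))
{'K': array([[286.10895439,   0.        , 319.66227893],
       [  0.        , 286.10895439, 202.7547214 ],
       [  0.        ,   0.        ,   1.        ]]), 'k1': -0.02345180023756316, 'hand_eye': array([[-6.67484045e-04, -9.61858930e-01, -2.73545156e-01,
         7.00921885e-02],
       [ 9.99999471e-01, -8.56100062e-04,  5.70157414e-04,
        -2.44932170e-04],
       [-7.82593025e-04, -2.73544631e-01,  9.61858993e-01,
        -1.72903045e-01],
       [ 0.00000000e+00,  0.00000000e+00,  0.00000000e+00,
         1.00000000e+00]])}
```

View pics/scene0.png

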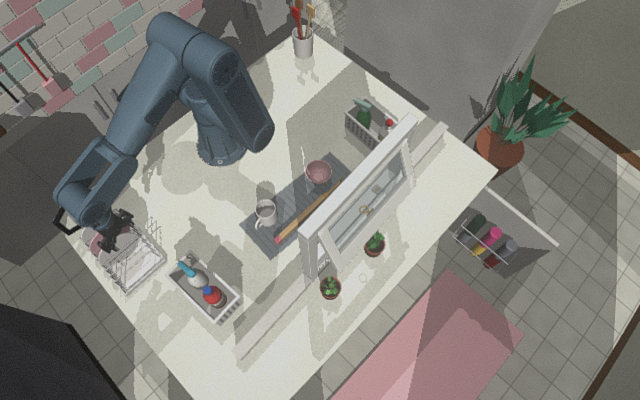

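View pics/top0.png

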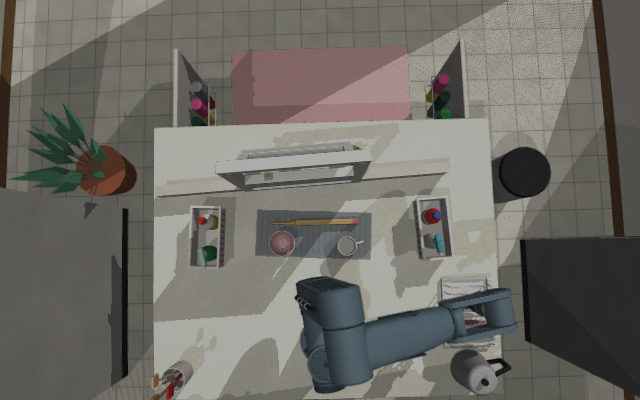

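The scene shows the pole on the mat (rod end up-right) behind the window. In the top view it lies from (275,222), rod/hook to +y, to (358,222), with the bowl at (282,243), the mug at (346,245) and the window's top beam at (217–370, 150–188). I'll zoom in.

```bash
python3 - <<'E'
from h import *
t=cv2.imread("pics/top0.png"); s=cv2.imread("pics/scene0.png")
cv2.imwrite("pics/c1.png",cv2.resize(t[135:265,205:405],None,fx=4,fy=4,interpolation=cv2.INTER_CUBIC))
cv2.imwrite("pics/c2.png",cv2.resize(s[110:290,240:440],None,fx=3.3,fy=3.3,interpolation=cv2.INTER_CUBIC))
c=cam("top")
for n,u,v,z in [("hookend",274,222,.02),("handleend",358,222,.02),("matTL",257,210,.004),("matTR",371,212,.004),("matBR",370,259,.004),("matBL",256,257,.004),("bowl",282,243,.05),("mug",346,245,.09)]: print(n,onz(c,u,v,z).round(3))
E
```

```text
hookend [0.508 0.209 0.02 ]
handleend [ 0.499 -0.153  0.02 ]
matTL [0.563 0.285 0.004]
matTR [ 0.542 -0.212  0.004]
matBR [ 0.339 -0.201  0.004]
matBL [0.359 0.292 0.004]
bowl [0.417 0.173 0.05 ]
mug [ 0.402 -0.095  0.09 ]
```

View pics/c1.png

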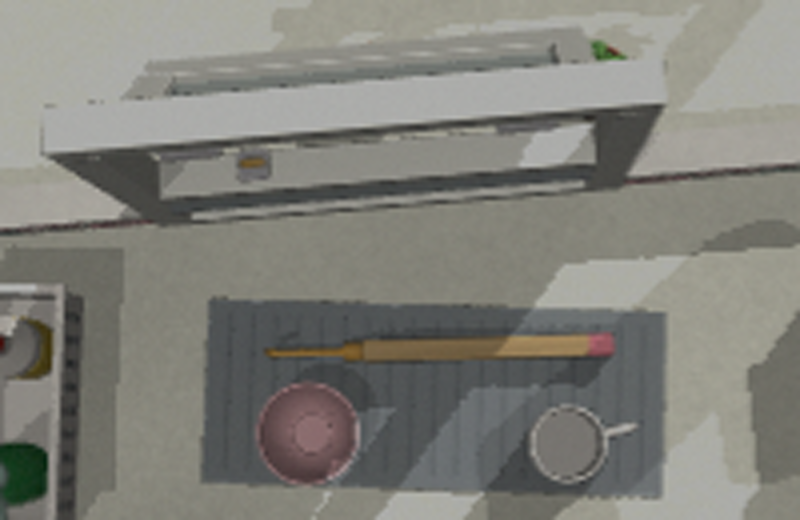

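View pics/c2.png

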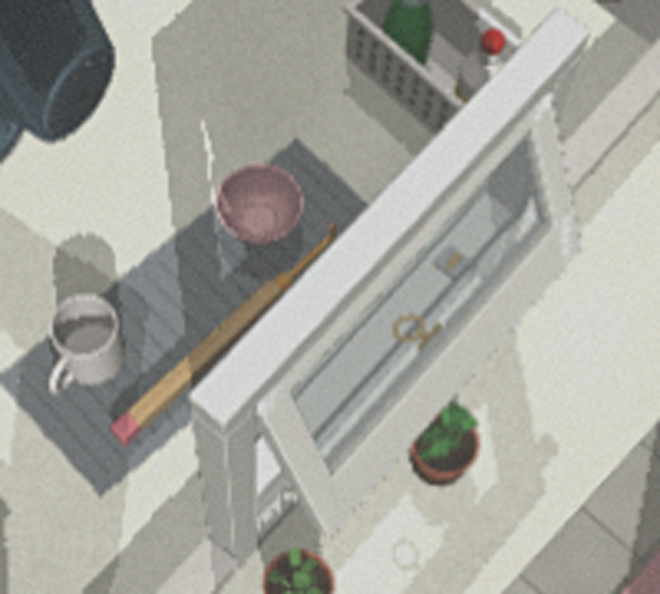

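The top crop shows the frame header with corners at (216.8,173), (216,161.3), (371,150.5) and (370,161.3), and the pole's hook tip at about (272,223). The scene crop shows the ring eye at px (364.2,209.4) and header corners at (411,113), (419,118.5), (298,229) and (304,239).

```bash
python3 - <<'E'
from h import *
t=cam("top"); s=cam("scene")
S=lambda x,y:ray(s,240+x/3.3,110+y/3.3)
T=lambda x,y:ray(t,205+x/4,135+y/4)
P={}
for n,a,b in [("L_in",(47,152),(565,10)),("L_out",(44,105),(590,28)),("R_in",(660,105),(192,392)),("R_out",(664,62),(212,425))]:
    P[n],e=tri(T(*a),S(*b)); print(n,P[n].round(4),e.round(4))
p=P
mid=sum(p.values())/4
zt=np.mean([v[2] for v in p.values()])
# from top view only at zt
Q=[onz(t,205+a/4,135+b/4,zt) for a,b in [(47,152),(44,105),(660,105),(664,62)]]
print("zt",zt,"top-only",np.round(Q,4))
for q in (p["L_in"]+p["L_out"]-p["R_in"]-p["R_out"],(Q[0]+Q[1]-Q[2]-Q[3])): print("len",np.linalg.norm(q[:2]/2),"yaw y-axis",np.arctan2(-q[0],q[1]))
q=Q[0]+Q[1]-Q[2]-Q[3]; yw=np.arctan2(-q[0],q[1]); c=np.mean(Q,0)
xw=np.array([np.cos(yw),np.sin(yw),0]); y=np.array([-np.sin(yw),np.cos(yw),0])
for cc in (c,mid):
    h=cc.copy(); h[2]=.48
    o,d=S(410,328); k=((h-o)@y)/(d@y); e=o+d*k
    r=e-h; print("hinge",h.round(4),"yaw",yw.round(4),"eye",e.round(4),"xw",r@xw,"z",r[2],"rad",np.hypot(r@xw,r[2]), "ang",np.arctan2(r@xw,-r[2])+np.arctan2(42,185))
# pole
for n,x,y_,z in [("hook",266,352,.04),("hookrod",266,352,.02),("rodstart",345,351,.02),("hand_b",352,351,.03),("end",613,345,.03)]: print(n,onz(t,205+x/4,135+y_/4,z).round(4))
E
```

```text
L_in [0.6525 0.3386 0.5205] 0.0097
L_out [0.6868 0.3356 0.5305] 0.0023
R_in [ 0.6749 -0.1626  0.5162] 0.0021
R_out [ 0.7084 -0.1692  0.5173] 0.0032
zt 0.5211238033331732 top-only [[ 0.649   0.3348  0.5211]
 [ 0.6877  0.3371  0.5211]
 [ 0.6734 -0.1629  0.5211]
 [ 0.7086 -0.1674  0.5211]]
len 0.5034682650657233 yaw y-axis 0.043747259109184713
len 0.5016037025327372 yaw y-axis 0.045141500754945656
hinge [0.6797 0.0854 0.48  ] yaw 0.0451 eye [0.7184 0.0871 0.2984] xw 0.03879819826631283 z -0.18158797849724362 rad 0.18568654804112097 ang 0.43373855240658743
hinge [0.6807 0.0856 0.48  ] yaw 0.0451 eye [0.7183 0.0873 0.2979] xw 0.03770822979704233 z -0.18213556527442276 rad 0.18599805034531966 ang 0.4273926077477992
hook [0.5034 0.2179 0.04  ]
hookrod [0.5043 0.2203 0.02  ]
rodstart [0.5032 0.1348 0.02  ]
hand_b [0.5026 0.1265 0.03  ]
end [ 0.5017 -0.1535  0.03  ]
```

```bash
cat >> h.py <<'E'
def Rt(yaw,pitch=0):
    """tool down, tool x at yaw; pitch>0 lifts tool x (nose up)"""
    z=np.array([0,0,-1.]); x=np.array([np.cos(yaw),np.sin(yaw),0]); y=np.cross(z,x)
    M=R.from_matrix(np.stack([x,y,z],1)); return M*R.from_rotvec([0,pitch,0])
def delta(pos,Rw,p0=None,R0=None):
    o=sensors.get_obs(); p0=o["eef_pos"] if p0 is None else np.array(p0); R0=rot(o["eef_rot"]) if R0 is None else R0
    return np.r_[R0.inv().apply(np.array(pos)-p0)*1000,(R0.inv()*Rw).as_rotvec()]
def show(*a,**k): print(delta(*a,**k).round([1,1,1,4,4,4]) if 0 else np.round(delta(*a,**k),3))
E
python3 - <<'E'
from h import *
print(Rt(1.57,.1).apply([1,0,0]))
show([.503,.017,.20],Rt(1.571))
E
```

```text
[7.92348394e-04 9.95003850e-01 9.98334166e-02]
[ 4.79471e+02 -4.21883e+02  5.77000e-01 -1.00000e-03 -1.00000e-03
 -1.22900e+00]
```

Call:
carry_out:
  deltas: "0 0 -50 0 0 0 0; 479.5 -421.9 -50 0 0 -1.229 0; 479.5 -421.9 -50 0 0 -1.229 0; 479.5 -421.9 -50 0 0 -1.229 0; 479.5 -421.9 -50 0 0 -1.229 0; 479.5 -421.9 -50 0 0 -1.229 0; 479.5 -421.9 -50 0 0 -1.229 0; 479.5 -421.9 -50 0 0 -1.229 0; 479.5 -421.9 -50 0 0 -1.229 0; 479.5 -421.9 -50 0 0 -1.229 0; 479.5 -421.9 -30 0 0 -1.229 0; 479.5 -421.9 0 0 0 -1.229 0"

```text
time_s: 1.6
eef_pos: [0.5051, 0.0196, 0.2012]
eef_rot: [0.001, 0.706, 0.709, 0.001]
wrist_force: [-0.1, -0.8, -0.9]
opening: 1.001
grasp_force: 0.0
```

```bash
python3 - <<'E'
from h import *
c=cam("wrist"); im=vision.camera("wrist"); cv2.imwrite("pics/w1.png",im); print(c[2][:3,3],sensors.get_obs()["eef_pos"])
print(proj(c,[[.503,.017,.034],[.503,.117,.03],[.502,-.153,.03],[.504,.217,.019]]).round(1))
E
```

```text
[0.50497921 0.08928033 0.37407376] [0.50160618 0.02037359 0.19514441]
[[ 3.170e+02  1.833e+02]
 [ 3.171e+02  9.620e+01]
 [ 3.161e+02  3.024e+02]
 [ 3.182e+02 -2.000e-01]]
```

View pics/w1.png

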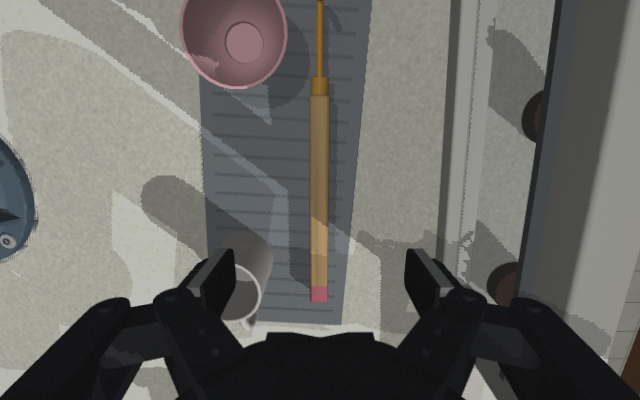

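The handle runs down column ~319, from the ferrule top (319.5,77) and wood start (319.5,95) to the pink end (319,302). The bowl and mug are clear of the finger line.

```bash
python3 - <<'E'
from h import *
c=cam("wrist")
for u,v in [(319.8,77),(319.5,95),(319,302)]: print(onz(c,u,v,.034).round(4), onz(c,u,v,.019).round(4))
print(onz(c,320.5,20,.019))
o=sensors.get_obs();print(o["eef_pos"])
show([.504,.017,.010],Rt(1.571))
E
```

```text
[0.5011 0.1371 0.034 ] [0.501  0.1392 0.019 ]
[0.5008 0.1186 0.034 ] [0.5007 0.1199 0.019 ]
[ 0.5009 -0.1438  0.034 ] [ 0.5008 -0.1543  0.019 ]
[0.50158928 0.1969041  0.019     ]
[0.50160618 0.02037359 0.19514441]
[-3.8180e+00  3.4200e+00  1.8512e+02 -6.0000e-03 -2.0000e-03  3.0000e-03]
```

Call:
carry_out:
  deltas: "0 -0.5 60 0 0 0 0; 0 -0.5 120 0 0 0 0; 0 -0.5 165 0 0 0 0; 0 -0.5 165 0 0 0 0; 0 -0.5 165 0 0 0 0"

```text
time_s: 2.28
eef_pos: [0.5038, 0.0159, 0.0374]
eef_rot: [0.001, 0.707, 0.707, 0.001]
wrist_force: [0.5, -0.0, 0.1]
opening: 0.999
grasp_force: 0.0
```

```bash
python3 - <<'E'
from h import *
o=sensors.get_obs();print(o["eef_pos"],o["wrist_force"])
show([.5035,.019,.010],Rt(1.571))
E
```

```text
[0.50384441 0.01587853 0.03735617] [ 0.48792099 -0.04853872  0.11215077]
[ 3.1340e+00 -3.9900e-01  2.7354e+01  2.0000e-03  0.0000e+00 -1.0000e-03]
```

Call:
carry_out:
  deltas: "3 0 15 0 0 0 0; 3 0 26 0 0 0 0; 3 0 26 0 0 0 0; 3 0 26 0 0 0 1; 3 0 26 0 0 0 1; 3 0 26 0 0 0 1; 3 0 26 0 0 0 1; 3 0 26 0 0 0 1; 3 0 26 0 0 0 1; 3 0 26 0 0 0 1"

```text
time_s: 3.52
eef_pos: [0.5026, 0.0195, 0.0096]
eef_rot: [-0.0, 0.707, 0.707, 0.0]
wrist_force: [-0.4, 0.1, -0.4]
opening: 0.001
grasp_force: 0.0
```

```bash
python3 - <<'E'
from h import *
print(sensors.get_obs()["opening"])
im=vision.camera("wrist"); s=vision.camera("top")
cv2.imwrite("pics/w2.png",np.hstack([cv2.resize(im,(480,300)),cv2.resize(s[190:270,250:335],(320,300),interpolation=cv2.INTER_CUBIC)]))
E
```

```text
0.0012687309041352183
```

View pics/w2.png

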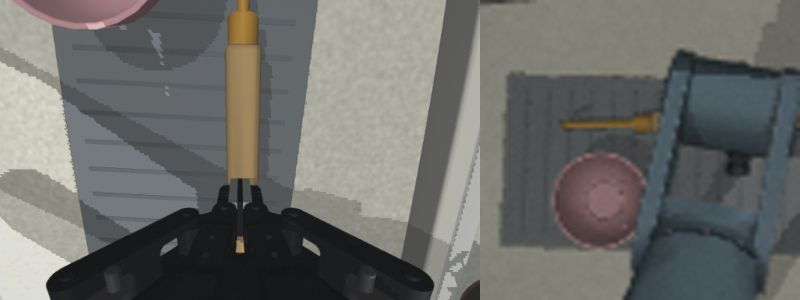

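The left half shows the handle at columns 226–259 running under the dark fingers at about (240,190). It's unclear whether they hold it or shut above it, so I'll zoom in.

```bash
python3 - <<'E'
from h import *
im=vision.camera("wrist"); o=sensors.get_obs(); print(o["eef_pos"],o["opening"],o["grasp_force"],o["wrist_force"])
cv2.imwrite("pics/w3.png",cv2.resize(im[200:380,220:420],(660,594),interpolation=cv2.INTER_CUBIC))
c=cam("wrist"); print(proj(c,[o["eef_pos"]]),proj(c,[[.503,.04,.034],[.491,.04,.034],[.515,.04,.034]]))
E
```

```text
[0.50260369 0.01946433 0.0095934 ] -0.0007859914354995694 0.0 [ 0.06314423 -0.07169313 -0.28454134]
[[318.63166342 233.16253128]] [[319.12035835 214.90609597]
 [297.15745666 214.91521419]
 [341.08574953 214.89361633]]
```

View pics/w3.png

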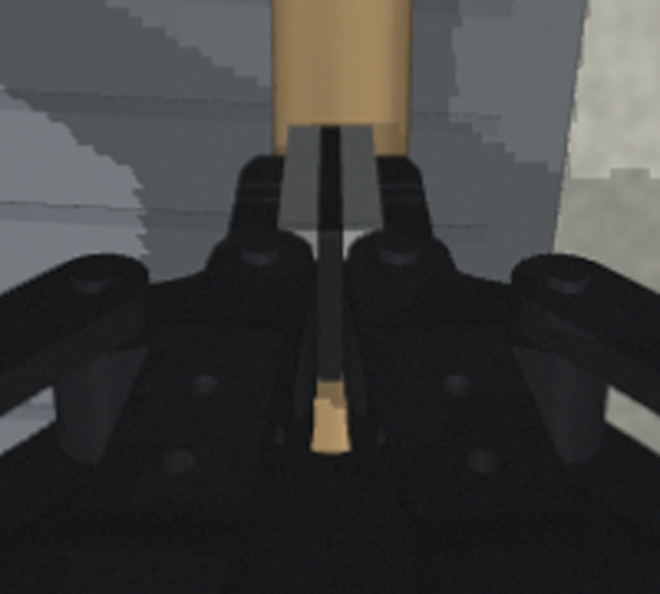

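The fingers look fully shut, with the handle running visibly behind the grey pads (pad tips at crop row 125, column 330; handle edges at 273 and 410). I'll work out how high the tips really are.

```bash
python3 - <<'E'
from h import *
c=cam("wrist"); o=sensors.get_obs(); p=o["eef_pos"]
for z in (-.03,-.02,-.01,0,.01,.02,.03):
  q=proj(c,[p+[0,.011,z],p+[0,-.011,z]]); print(z,((q-[220,200])*3.3).round(0).tolist())
for z in (.034,.019,.024,.044):
  q=proj(c,[[.503-.012,.05,z],[.503+.012,.05,z]]); print(z,((q-[220,200])*3.3).round(0).tolist(),"width",np.ptp(q[:,0])*3.3)
E
```

```text
-0.03 [[326.0, 13.0], [326.0, 105.0]]
-0.02 [[326.0, 26.0], [326.0, 122.0]]
-0.01 [[326.0, 41.0], [326.0, 140.0]]
0 [[325.0, 56.0], [326.0, 161.0]]
0.01 [[325.0, 74.0], [325.0, 183.0]]
0.02 [[325.0, 94.0], [325.0, 208.0]]
0.03 [[325.0, 116.0], [325.0, 237.0]]
0.034 [[253.0, -9.0], [401.0, -9.0]] width 147.55210536340462
0.019 [[260.0, -31.0], [395.0, -31.0]] width 134.8779764383469
0.024 [[258.0, -24.0], [397.0, -24.0]] width 138.85402703520526
0.044 [[248.0, 8.0], [406.0, 7.0]] width 157.41036334669928
```

The geometry puts the real fingertips about 30 mm behind the stated TCP: the shut tips are at z≈0.04, just above the handle. I'll open, go about 28 mm lower while watching the force, and re-close.

Call:
carry_out:
  deltas: "0 -2 0 0 0 0 0; 0 -2 0 0 0 0 0; 0 -2 0 0 0 0 0; 0 -2 0 0 0 0 0; 0 -2 0 0 0 0 0; 0 -2 10 0 0 0 0; 0 -2 20 0 0 0 0; 0 -2 24 0 0 0 0; 0 -2 24 0 0 0 0"

```text
time_s: 4.8
eef_pos: [0.5001, 0.0196, -0.0151]
eef_rot: [-0.001, 0.707, 0.707, -0.0]
wrist_force: [-0.1, -0.6, 0.5]
opening: 1.002
grasp_force: 0.0
```

Call:
carry_out:
  deltas: "0 5 3 0 0 0 0; 0 5 6 0 0 0 0; 0 5 6 0 0 0 1; 0 5 6 0 0 0 1; 0 5 6 0 0 0 1; 0 5 6 0 0 0 1; 0 5 6 0 0 0 1; 0 5 6 0 0 0 1; 0 5 6 0 0 0 1"

```text
time_s: 5.92
eef_pos: [0.5059, 0.0194, -0.0201]
eef_rot: [0.0, 0.707, 0.707, 0.0]
wrist_force: [-0.6, -0.3, 4.8]
opening: 0.265
grasp_force: 60.3
```

Gripped at opening 0.265, about 22.5 mm. Lifting, backing off and swinging the pole towards the window.

Call:
carry_out:
  deltas: "0 0 -30 0 0 0 1; 0 0 -80 0 0 0 1; 0 -40 -140 0 0 0 1; 30 -96 -190 0 0 0.18 1; 54 -96 -220 0 0 0.36 1; 54 -96 -220 0 0 0.54 1; 54 -96 -220 0 0 0.72 1; 54 -96 -220 0 0 0.9 1; 54 -96 -220 0 0 1.08 1; 54 -96 -220 0 0 1.26 1; 54 -96 -220 0 0 1.44 1; 54 -96 -220 0 0 1.526 1"

```text
time_s: 7.42
eef_pos: [0.4089, 0.0735, 0.1987]
eef_rot: [-0.0, 1.0, 0.02, -0.001]
wrist_force: [-0.0, 0.0, -1.7]
opening: 0.271
grasp_force: 59.7
```

Call:
carry_out:
  deltas: "0 0 0 0 0 0 1; 0 0 0 0 0 0 1; 0 0 0 0 0 0 1"

```text
time_s: 7.8
eef_pos: [0.4095, 0.0735, 0.1994]
eef_rot: [-0.0, 1.0, 0.023, -0.0]
wrist_force: [-0.2, 0.1, -0.8]
opening: 0.266
grasp_force: 59.7
```

```bash
python3 - <<'E'
from h import *
o=sensors.get_obs(); p=o["eef_pos"]; Rw=rot(o["eef_rot"]); print(p,Rw.apply([1,0,0]),o["opening"],o["grasp_force"])
tip=p+Rw.apply([.194,0,-.075]); print("tip",tip)
im=vision.camera("scene"); cv2.imwrite("pics/s1.png",im)
s=cam("scene")
print("tip px",proj(s,[tip]),"eye px",proj(s,[[.7185,.087,.298]]))
cv2.imwrite("pics/s1c.png",cv2.resize(im[150:270,280:420],None,fx=5,fy=5,interpolation=cv2.INTER_CUBIC))
E
```

```text
[0.40947444 0.07347553 0.19942686] [ 9.98955854e-01  4.56848815e-02 -3.04914745e-04] 0.26560268625578104 59.723206758499146
tip [0.60329501 0.08233316 0.2743677 ]
tip px [[337.65348725 191.35364121]] eye px [[364.21830938 209.4776414 ]]
```

View pics/s1c.png

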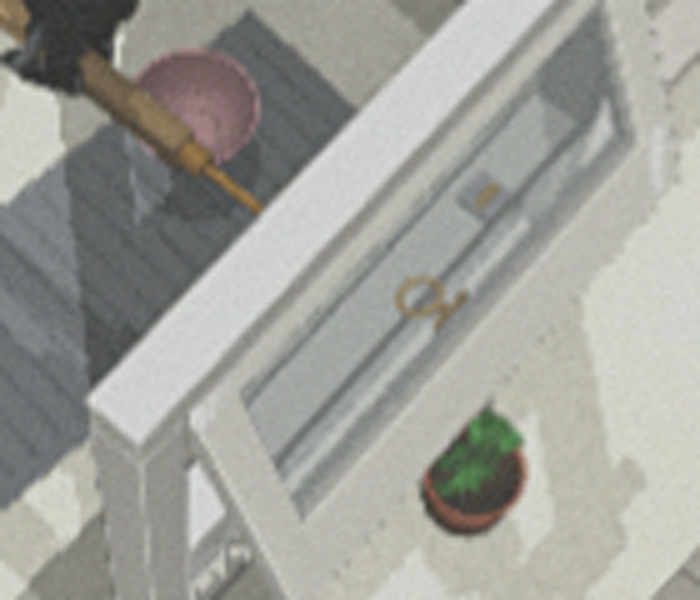

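The ring ellipse is centred at crop (420,298), px (364.0,209.6), which matches the estimate. The rod tip is hidden behind the header, so I'll advance it under the ring.

Call:
carry_out:
  deltas: "30 0 0 0 0 0 1; 60 0 0 0 0 0 1; 90 0 0 0 0 0 1; 110 0 0 0 0 0 1; 125.5 0 0 0 0 0 1; 125.5 0 0 0 0 0 1; 125.5 0 0 0 0 0 1; 125.5 0 0 0 0 0 1"

```text
time_s: 8.85
eef_pos: [0.5344, 0.0791, 0.1996]
eef_rot: [-0.0, 1.0, 0.022, -0.0]
wrist_force: [0.3, -0.0, -1.1]
opening: 0.263
grasp_force: 59.7
```

```bash
python3 - <<'E'
from h import *
o=sensors.get_obs(); p=o["eef_pos"]; Rw=rot(o["eef_rot"]); print(p,o["wrist_force"],Rw.apply([1,0,0]))
tip=p+Rw.apply([.194,0,-.075]); print("tip",tip)
im=vision.camera("scene"); a=cv2.imread("pics/s1.png"); cv2.imwrite("pics/s2.png",im)
s=cam("scene")
pt=proj(s,[tip]+[p+Rw.apply(v) for v in ([.2,0,-.059],[.2,0,-.039],[.15,0,-.039])]); print("pred tip/bend/base/rod",((pt-[325,180])*8).round(0).tolist())
print("eye",((proj(s,[[.7185,.087,.298]])-[325,180])*8).round(0))
v=[cv2.resize(i[180:245,325:400],None,fx=8,fy=8,interpolation=cv2.INTER_CUBIC) for i in (im,)]
cv2.imwrite("pics/s2c.png",v[0])
E
```

```text
[0.53440991 0.07913954 0.19961991] [ 0.34343036 -0.0330972  -1.13589842] [ 9.98989501e-01  4.49436211e-02 -2.20537638e-04]
tip [0.72823041 0.08785896 0.27457712]
pred tip/bend/base/rod [[327.0, 271.0], [334.0, 294.0], [330.0, 311.0], [240.0, 240.0]]
eye [[314. 236.]]
```

View pics/s2c.png

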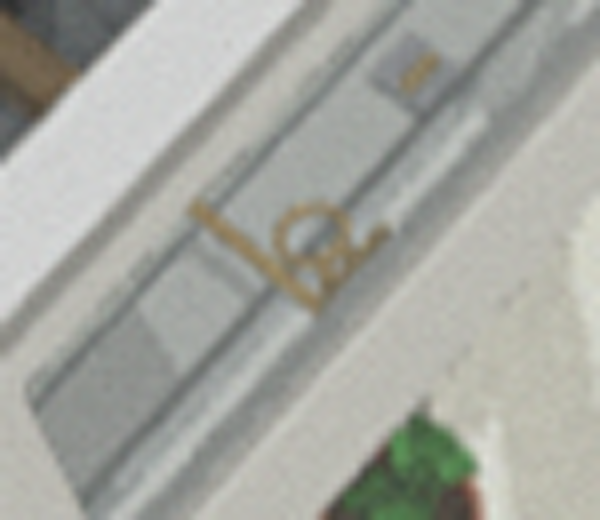

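The ring is centred at crop (312,240), close to the prediction at (314,236). The rod runs (195,208) to (315,305), about 15 px short of the predicted corner (330,311), so the pole sits a few mm back in the grip. I'll quantify that with a brass mask.

```bash
python3 - <<'E'
from h import *
f=lambda n:(lambda i:(i[...,2]-i[...,0]))(cv2.GaussianBlur(cv2.imread(n).astype(float),(0,0),.6))[202:222,346:378]
a,b=f("pics/s1.png"),f("pics/s2.png")
print("cols 346.. rows 202..; before | after")
for r in range(20): print(202+r," ".join("%2d"%max(0,x) if x>14 else " ." for x in a[r,10:])," | "," ".join("%2d"%max(0,x) if x>14 else " ." for x in b[r]))
E
```

```text
cols 346.. rows 202..; before | after
202  .  .  .  .  .  .  .  .  .  .  .  .  .  .  .  .  .  .  .  .  .  .  |   .  .  .  .  .  .  .  .  .  .  .  .  .  .  .  .  .  .  .  .  .  .  .  .  .  .  .  .  .  .  .  .
203  .  .  .  .  .  .  .  .  .  .  .  .  .  .  .  .  .  .  .  .  .  .  |   .  .  .  .  .  .  .  .  .  .  .  .  .  .  .  .  .  .  .  .  .  .  .  .  .  .  .  .  .  .  .  .
204  .  .  .  .  .  .  .  .  .  .  .  .  .  .  .  .  .  .  .  .  .  .  |   .  .  . 14  .  .  .  .  .  .  .  .  .  .  .  .  .  .  .  .  .  .  .  .  .  .  .  .  .  .  .  .
205  .  .  .  .  .  . 20 20 20 20 15  .  .  .  .  .  .  .  .  .  .  .  |   .  . 16 28 24  .  .  .  .  .  .  .  .  .  .  . 21 21 20 20 16  .  .  .  .  .  .  .  .  .  .  .
206  .  .  .  . 14 28 34 26 22 25 29 24  .  .  .  .  .  .  .  .  .  .  |   .  . 19 36 41 29  .  .  .  .  .  .  .  . 14 29 34 29 23 24 27 24  .  .  .  .  .  .  .  .  .  .
207  .  .  .  . 26 27 16  .  .  . 17 29 21  .  .  .  .  .  .  .  .  .  |   .  .  . 19 35 42 32 15  .  .  .  .  .  . 28 28 18  .  .  . 16 29 22  .  .  .  .  .  .  .  .  .
208  .  .  . 20 29  .  .  .  .  .  . 24 25
[... 1637 characters left out ...]
 .  .  .  .  .  .  .
218  .  .  .  .  .  .  .  .  .  .  .  .  .  .  .  .  .  .  .  .  .  .  |   .  .  .  .  .  .  .  .  .  .  .  .  .  .  .  .  . 22 28 15  .  .  .  .  .  .  .  .  .  .  .  .
219  .  .  .  .  .  .  .  .  .  .  .  .  .  .  .  .  .  .  .  .  .  .  |   .  .  .  .  .  .  .  .  .  .  .  .  .  .  .  .  .  .  .  .  .  .  .  .  .  .  .  .  .  .  .  .
220  .  .  .  .  .  .  .  .  .  .  .  .  .  .  .  .  .  .  .  .  .  .  |   .  .  .  .  .  .  .  .  .  .  .  .  .  .  .  .  .  .  .  .  .  .  .  .  .  .  .  .  .  .  .  .
221  .  .  .  .  .  .  .  .  .  .  .  .  .  .  .  .  .  .  .  .  .  .  |   .  .  .  .  .  .  .  .  .  .  .  .  .  .  .  .  .  .  .  .  .  .  .  .  .  .  .  .  .  .  .  .
```

The tip is about 2 mm back and 4 mm high relative to the ring, well within the bore margin. Now raising the hook along the bore axis.

Call:
carry_out:
  deltas: "2 0 0 0 0 0 1; 0 0 -5 0 0 0 1; -2 0 -10 0 0 0 1; -4 0 -15 0 0 0 1; -4 0 -15 0 0 0 1; -4 0 -15 0 0 0 1"

```text
time_s: 9.65
eef_pos: [0.5309, 0.0789, 0.2146]
eef_rot: [0.0, 1.0, 0.022, 0.0]
wrist_force: [0.6, -0.2, -1.2]
opening: 0.268
grasp_force: 59.7
```

Call:
carry_out:
  deltas: "-2 0 -5 0 0 0 1; -4 0 -10 0 0 0 1; -6 0 -15 0 0 0 1; -6 0 -16 0 0 0 1; -6 0 -16 0 0 0 1; -6 0 -16 0 0 0 1"

```text
time_s: 10.4
eef_pos: [0.5249, 0.0787, 0.2304]
eef_rot: [-0.0, 1.0, 0.022, -0.0]
wrist_force: [0.0, 1.0, -1.9]
opening: 0.27
grasp_force: 59.7
```

```bash
python3 - <<'E'
from h import *
o=sensors.get_obs(); p=o["eef_pos"]; Rw=rot(o["eef_rot"]); print(p,o["wrist_force"],o["torque"])
tip=p+Rw.apply([.194,0,-.075]); print("tip",tip)
im=vision.camera("scene"); cv2.imwrite("pics/s3.png",im); s=cam("scene")
print("pred tip/bend/base",proj(s,[tip]+[p+Rw.apply(v) for v in ([.2,0,-.059],[.2,0,-.039])]).round(1).tolist())
i=cv2.GaussianBlur(im.astype(float),(0,0),.5); b=(i[...,2]-i[...,0])[196:218,346:378]
for r in range(22): print(196+r," ".join("%2d"%max(0,x) if x>14 else " ." for x in b[r]))
E
```

```text
[0.52488963 0.07865204 0.23038861] [ 0.01337796  1.0194289  -1.94177367] [ 0.02083591 -0.04789379 -0.04124105]
tip [0.71871845 0.08733855 0.30532815]
pred tip/bend/base [[364.5, 208.6], [365.5, 211.6], [364.9, 213.8]]
196  .  .  .  .  .  .  .  .  .  .  .  .  .  .  .  .  .  .  .  .  .  .  .  .  .  .  .  .  .  .  .  .
197  .  .  .  .  .  .  .  .  .  .  .  .  .  .  .  .  .  .  .  .  .  .  .  .  .  .  .  .  .  .  .  .
198  .  .  .  .  .  .  .  .  .  .  .  .  .  .  .  .  .  .  .  .  .  .  .  .  .  .  .  .  .  .  .  .
199  .  .  .  .  .  .  .  .  .  .  .  .  .  .  .  .  .  .  .  .  .  .  .  .  .  .  .  .  .  .  .  .
200  .  .  .  .  .  .  .  .  .  .  .  .  .  .  .  .  .  .  .  .  .  .  .  .  .  .  .  .  .  .  .  .
201  .  .  .  .  .  .  .  .  .  .  .  .  .  .  .  .  .  .  .  .  .  .  .  .  .  .  .  .  .  .  .  .
202  .  .  .  .  .  .  .  .  .  .  .  .  .  .  .  .  .  .  .  .  .  .  .  .  .  .  .  .  .  .  .  .
203  .  .  .  .  . 31 31  .  .  .  .  .  .  .  .  .  .  .  .  .  .  .  .  .  .  .  .  .  .  .  .  .
204  .  .  .  .  . 32 45 37 19  .  .  .  .  .  .  .  .  .  .  .  .  .  .  .  .  . 
[... 617 characters left out ...]

211  .  .  .  .  .  .  .  .  .  .  .  .  . 23 40 38 26 20 34 41 39 39 37 30 32 21  .  .  .  .  .  .
212  .  .  .  .  .  .  .  .  .  .  .  .  .  . 25 37 39 38 41 39 26 23 32 32 19  .  .  .  .  .  .  .
213  .  .  .  .  .  .  .  .  .  .  .  .  .  .  . 15 27 35 36 24  . 16 26 19  .  .  .  .  .  .  .  .
214  .  .  .  .  .  .  .  .  .  .  .  .  .  .  .  .  . 14 20 17  . 26 23  .  .  .  .  .  .  .  .  .
215  .  .  .  .  .  .  .  .  .  .  .  .  .  .  .  .  .  .  .  .  . 17  .  .  .  .  .  .  .  .  .  .
216  .  .  .  .  .  .  .  .  .  .  .  .  .  .  .  .  .  .  .  .  .  .  .  .  .  .  .  .  .  .  .  .
217  .  .  .  .  .  .  .  .  .  .  .  .  .  .  .  .  .  .  .  .  .  .  .  .  .  .  .  .  .  .  .  .
```

The hook tip at (364,207.5) sits inside the ring ellipse (centre 363.8,209.1) with the ring unmoved. I'll raise it 4 mm more and begin the pull.

Call:
carry_out:
  deltas: "-1 0 -4 0 0 0 1; -5 0 -4 0 0 0 1; -10 0 -4 0 0 0 1; -15 0 -4 0 0 0 1; -20 0 -4 0 0 0 1; -25 0 -4 0 0 0 1; -25 0 -4 0 0 0 1"

```text
time_s: 11.32
eef_pos: [0.4996, 0.0776, 0.2346]
eef_rot: [-0.0, 1.0, 0.022, -0.0]
wrist_force: [-0.1, -0.5, -2.1]
opening: 0.268
grasp_force: 59.7
```

```bash
cat > ring.py <<'E'
from h import *
import sys
o=sensors.get_obs(); p=o["eef_pos"]; print(p,o["wrist_force"],o["torque"])
im=vision.camera("scene"); cv2.imwrite("pics/"+sys.argv[1],im)
i=cv2.GaussianBlur(im.astype(float),(0,0),.5); b=(i[...,2]-i[...,0])[192:216,338:374]
for r in range(24): print(192+r," ".join("%2d"%max(0,x) if x>14 else " ." for x in b[r]))
E
python3 ring.py s4.png
```

```text
[0.49955043 0.077564   0.23464328] [-0.08679996 -0.46243513 -2.05002614] [-0.03213786 -0.04179101 -0.00218985]
192  .  .  .  .  .  .  .  .  .  .  .  .  .  .  .  .  .  .  .  .  .  .  .  .  .  .  .  .  .  .  .  .  .  .  .  .
193  .  .  .  .  .  .  .  .  .  .  .  .  .  .  .  .  .  .  .  .  .  .  .  .  .  .  .  .  .  .  .  .  .  .  .  .
194  .  .  .  .  .  .  .  .  .  .  .  .  .  .  .  .  .  .  .  .  .  .  .  .  .  .  .  .  .  .  .  .  .  .  .  .
195  .  .  .  .  .  .  .  .  .  .  .  .  .  .  .  .  .  .  .  .  .  .  .  .  .  .  .  .  .  .  .  .  .  .  .  .
196  .  .  .  .  .  .  .  .  .  .  .  .  .  .  .  .  .  .  .  .  .  .  .  .  .  .  .  .  .  .  .  .  .  .  .  .
197  .  .  .  .  .  .  .  .  .  .  .  .  .  .  .  .  .  .  .  .  .  .  .  .  .  .  .  .  .  .  .  .  .  .  .  .
198  .  .  .  .  .  .  .  .  .  .  .  .  .  .  .  .  .  .  .  .  .  .  .  .  .  .  .  .  .  .  .  .  .  .  .  .
199  .  .  .  .  .  .  .  .  .  .  .  .  .  .  .  .  .  .  .  .  .  .  .  .  .  .  .  .  .  .  .  .  .  .  .  .
200  .  .  .  .  .  .  .  .  .  .  .  .  .  .  .  .  .  .  .  .  .  .  .  .  .  .  .  .  .  .
[... 998 characters left out ...]
3 45 26 27 35 22  .  .  .  .
210  .  .  .  .  .  .  .  .  .  .  .  .  .  .  .  .  .  .  . 18 35 31 23 25 32 41 34 40 41 38 21  .  .  .  .  .
211  .  .  .  .  .  .  .  .  .  .  .  .  .  .  .  .  .  .  .  . 15 22 25 27 27 22 15 33 37 22  .  .  .  .  .  .
212  .  .  .  .  .  .  .  .  .  .  .  .  .  .  .  .  .  .  .  .  .  .  .  .  .  . 19 33 22  .  .  .  .  .  .  .
213  .  .  .  .  .  .  .  .  .  .  .  .  .  .  .  .  .  .  .  .  .  .  .  .  .  . 20 26  .  .  .  .  .  .  .  .
214  .  .  .  .  .  .  .  .  .  .  .  .  .  .  .  .  .  .  .  .  .  .  .  .  .  .  .  .  .  .  .  .  .  .  .  .
215  .  .  .  .  .  .  .  .  .  .  .  .  .  .  .  .  .  .  .  .  .  .  .  .  .  .  .  .  .  .  .  .  .  .  .  .
```

The ring has moved with the hook (now cols 357–365, rows 203–211), so it is engaged. Continuing the pull.

Call:
carry_out:
  deltas: "-6 0 0 0 0 0 1; -12 0 0 0 0 0 1; -18 0 0 0 0 0 1; -24 0 0 0 0 0 1; -30 0 0 0 0 0 1; -36 0 0 0 0 0 1; -36 0 0 0 0 0 1"

```text
time_s: 12.25
eef_pos: [0.4631, 0.0762, 0.2344]
eef_rot: [-0.0, 1.0, 0.023, -0.001]
wrist_force: [-0.2, 0.4, -2.5]
opening: 0.271
grasp_force: 59.6
```

```bash
python3 ring.py s5.png | grep -v '^\w* *\( \.\)* *$' ; python3 -c "
import cv2
a=cv2.imread('pics/s1.png')"
```

```text
[0.46311632 0.07618731 0.23441663] [-0.17536082  0.38264781 -2.47816516] [ 0.11088831 -0.03353943  0.1006871 ]
192  .  .  .  .  .  .  .  .  .  .  .  .  .  .  .  .  .  .  .  .  .  .  .  .  .  .  .  .  .  .  .  .  .  .  .  .
193  .  .  .  .  .  .  .  .  .  .  .  .  .  .  .  .  .  .  .  .  .  .  .  .  .  .  .  .  .  .  .  .  .  .  .  .
194  .  .  .  .  .  .  .  .  .  .  .  .  .  .  .  .  .  .  .  .  .  .  .  .  .  .  .  .  .  .  .  .  .  .  .  .
195  .  .  .  .  .  .  .  .  .  .  .  .  .  .  .  .  .  .  .  .  .  .  .  .  .  .  .  .  .  .  .  .  .  .  .  .
196  .  .  .  .  .  .  .  .  .  .  .  .  .  .  .  .  .  .  .  .  .  .  .  .  .  .  .  .  .  .  .  .  .  .  .  .
197  .  .  .  .  .  .  .  .  .  .  .  .  .  .  . 17 25 23 14  .  .  .  .  .  .  .  .  .  .  .  .  .  .  .  .  .
198  .  .  .  .  .  .  .  .  .  .  .  .  .  .  . 18 26 33 31  .  .  .  .  .  .  .  .  .  .  .  .  .  .  .  .  .
199  .  .  .  .  .  .  .  .  .  .  .  .  .  .  .  .  . 14 32 27  .  .  .  .  .  .  .  .  .  .  .  .  .  .  .  .
200  .  .  .  .  .  .  .  .  .  .  .  .  . 18  .  .  .  . 20 36  .  .  .  .  .  .  .  .  .  .
[... 998 characters left out ...]
.  .  .  .  .  .  .  .  .  .
210  .  .  .  .  .  .  .  .  .  .  .  .  .  .  .  .  .  .  .  .  .  .  .  .  .  .  .  .  .  .  .  .  .  .  .  .
211  .  .  .  .  .  .  .  .  .  .  .  .  .  .  .  .  .  .  .  .  .  .  .  .  .  .  .  .  .  .  .  .  .  .  .  .
212  .  .  .  .  .  .  .  .  .  .  .  .  .  .  .  .  .  .  .  .  .  .  .  .  .  .  .  .  .  .  .  .  .  .  .  .
213  .  .  .  .  .  .  .  .  .  .  .  .  .  .  .  .  .  .  .  .  .  .  .  .  .  .  .  .  .  .  .  .  .  .  .  .
214  .  .  .  .  .  .  .  .  .  .  .  .  .  .  .  .  .  .  .  .  .  .  .  .  .  .  .  .  .  .  .  .  .  .  .  .
215  .  .  .  .  .  .  .  .  .  .  .  .  .  .  .  .  .  .  .  .  .  .  .  .  .  .  .  .  .  .  .  .  .  .  .  .
```

Call:
carry_out:
  deltas: "-4 0 0 0 0 0 1; -8 0 0 0 0 0 1; -11 0 0 0 0 0 1; -14 0 0 0 0 0 1; -14 0 0 0 0 0 1"

```text
time_s: 12.92
eef_pos: [0.45, 0.0753, 0.2349]
eef_rot: [0.0, 1.0, 0.022, 0.0]
wrist_force: [2.9, 1.0, -1.1]
opening: 0.267
grasp_force: 59.9
```

Call:
carry_out:
  deltas: "-2 0 0 0 0 0 1; -4 0 0 0 0 0 1; -4 0 0 0 0 0 1"

```text
time_s: 13.3
eef_pos: [0.4462, 0.0751, 0.2349]
eef_rot: [0.0, 1.0, 0.022, 0.0]
wrist_force: [4.1, 1.4, 0.4]
opening: 0.272
grasp_force: 60.0
```

Call:
carry_out:
  deltas: "-2 0 0 0 0 0 1; -4 0 0 0 0 0 1; -4 0 0 0 0 0 1"

```text
time_s: 13.68
eef_pos: [0.4432, 0.0749, 0.2351]
eef_rot: [0.0, 1.0, 0.022, 0.002]
wrist_force: [9.1, 0.8, -1.1]
opening: 0.268
grasp_force: 59.9
```

Call:
carry_out:
  deltas: "-2 0 0 0 0 0 1; -4 0 0 0 0 0 1; -4 0 0 0 0 0 1"

```text
time_s: 14.05
eef_pos: [0.4426, 0.0746, 0.2362]
eef_rot: [-0.0, 1.0, 0.022, 0.006]
wrist_force: [23.6, 2.7, -2.2]
opening: 0.269
grasp_force: 59.5
```

```bash
python3 ring.py s6.png | sed -n '1,19p'; python3 - <<'E'
from h import *
s=cam("scene"); h=np.array([.6797,.0854,.48]); u=np.array([np.cos(.0451),np.sin(.0451),0])
for th in (.43,.10,.06,.03,0):
  e=h+u*(-.042*np.cos(th)+.185*np.sin(th))+[0,0,-.185*np.cos(th)-.042*np.sin(th)]; print(th,e.round(4),proj(s,[e]).round(1))
E
```

```text
[0.44264559 0.07463605 0.23623322] [23.57650108  2.66992041 -2.22481186] [ 0.34238578 -3.07594695  0.24741001]
192  .  .  .  .  .  .  .  .  .  .  .  .  .  .  .  .  .  .  .  .  .  .  .  .  .  .  .  .  .  .  .  .  .  .  .  .
193  .  .  .  .  .  .  .  .  .  .  .  .  .  .  .  .  .  .  .  .  .  .  .  .  .  .  .  .  .  .  .  .  .  .  .  .
194  .  .  .  .  .  .  .  .  .  .  .  .  .  .  .  .  .  .  .  .  .  .  .  .  .  .  .  .  .  .  .  .  .  .  .  .
195  .  .  .  .  .  .  .  .  .  .  .  .  .  .  .  .  .  .  .  .  .  .  .  .  .  .  .  .  .  .  .  .  .  .  .  .
196  .  .  .  .  .  .  .  .  .  .  .  .  .  .  . 14  .  .  .  .  .  .  .  .  .  .  .  .  .  .  .  .  .  .  .  .
197  .  .  .  .  .  .  .  .  .  .  .  .  .  . 25 22  .  .  .  . 16  .  .  .  .  .  .  .  .  .  .  .  .  .  .  .
198  .  .  .  .  .  .  .  .  .  .  .  .  . 18 33 21  .  .  . 29 23  .  .  .  .  .  .  .  .  .  .  .  .  .  .  .
199  .  .  .  .  .  .  .  .  .  .  .  . 15 31 41 23  .  . 31 36  .  .  .  .  .  .  .  .  .  .  .  .  .  .  .  .
200  .  .  .  .  .  .  .  .  .  .  . 22 33 39 45 37 25 28 35 17  .  .  .  .  .  .  .  .  .  .
[... 542 characters left out ...]
  .  .  .  .  .  .  .  .  .  .  .  .
206  .  .  .  .  .  .  .  .  .  .  .  .  .  .  .  .  .  .  .  .  .  .  .  .  .  .  .  .  .  .  .  .  .  .  .  .
207  .  .  .  .  .  .  .  .  .  .  .  .  .  .  .  .  .  .  .  .  .  .  .  .  .  .  .  .  .  .  .  .  .  .  .  .
208  .  .  .  .  .  .  .  .  .  .  .  .  .  .  .  .  .  .  .  .  .  .  .  .  .  .  .  .  .  .  .  .  .  .  .  .
209  .  .  .  .  .  .  .  .  .  .  .  .  .  .  .  .  .  .  .  .  .  .  .  .  .  .  .  .  .  .  .  .  .  .  .  .
0.43 [0.7186 0.0872 0.2943] [[364.2 209.9]]
0.1 [0.6564 0.0843 0.2917] [[349.8 198.8]]
0.06 [0.6489 0.084  0.2928] [[348.1 197.3]]
0.03 [0.6433 0.0838 0.2938] [[346.8 196.2]]
0 [0.6377 0.0835 0.295 ] [[345.6 195. ]]
```

```bash
python3 - <<'E'
from h import *
s=cam("scene"); h=np.array([.6797,.0854,.48]); u=np.array([np.cos(.0451),np.sin(.0451),0]); v=np.array([-u[1],u[0],0])
def P(x,y,z,th): return h+u*(x*np.cos(th)-z*np.sin(th))+v*y+[0,0,z*np.cos(th)+x*np.sin(th)]
for x in (-.012,-.016,-.02):
  b=proj(s,[P(x,0,-.185,.42)])
  print(x,b,[(t,(proj(s,[P(x,0,-.185,t)])-b).round(1).tolist()[0]) for t in (.1,.06,.03,0)])
# sash outer bottom corners / edge: compare brightness in s1,s6: predicted lower outer edge mid
for th in (.42,.06,.03,0): print(th,proj(s,[P(.012,-.21,-.25,th),P(.012,.21,-.25,th)]).round(1).tolist())
a,b=[cv2.imread(f"pics/{n}.png") for n in("s1","s6")]
c=np.vstack([cv2.resize(i[150:270,290:430],(640,290),interpolation=cv2.INTER_AREA if 0 else cv2.INTER_CUBIC) for i in (b,)])
cv2.imwrite("pics/s6c.png",cv2.resize(b[145:265,280:420],None,fx=5,fy=5,interpolation=cv2.INTER_CUBIC))
E
```

```text
-0.012 [[370.53619363 213.29572697]] [(0.1, [-13.9, -9.4]), (0.06, [-15.6, -10.8]), (0.03, [-16.9, -11.8]), (0, [-18.1, -12.9])]
-0.016 [[369.61792023 212.79671723]] [(0.1, [-13.9, -9.6]), (0.06, [-15.6, -11.0]), (0.03, [-16.9, -12.0]), (0, [-18.1, -13.1])]
-0.02 [[368.7027508  212.29941457]] [(0.1, [-13.9, -9.8]), (0.06, [-15.6, -11.2]), (0.03, [-16.9, -12.2]), (0, [-18.1, -13.3])]
0.42 [[339.2, 273.7], [417.2, 185.8]]
0.06 [[319.2, 258.7], [396.7, 174.6]]
0.03 [[317.5, 257.3], [395.1, 173.4]]
0 [[315.9, 255.9], [393.4, 172.3]]
```

View pics/s6c.png

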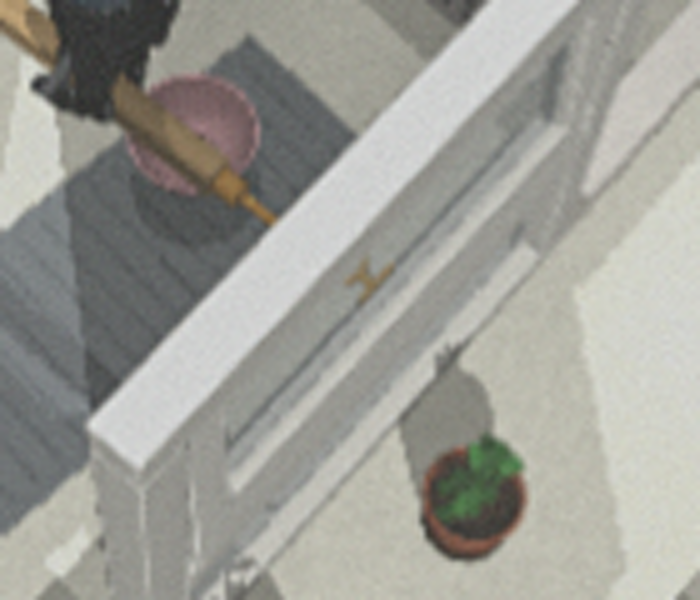

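The sash is almost flush; its brass stem is at crop (367,278). The measured shift of (−14.5,−10.6) px puts it at ~0.07 rad, so it is just riding onto the catch roller. Easing on a little more.

Call:
carry_out:
  deltas: "-1 0 0 0 0 0 1; -1 0 0 0 0 0 1"

```text
time_s: 14.35
eef_pos: [0.4402, 0.0746, 0.2358]
eef_rot: [0.0, 1.0, 0.022, 0.004]
wrist_force: [13.5, 2.2, -1.4]
opening: 0.268
grasp_force: 59.8
```

Call:
carry_out:
  deltas: "-1 0 0 0 0 0 1; -1 0 0 0 0 0 1"

```text
time_s: 14.6
eef_pos: [0.438, 0.0746, 0.2355]
eef_rot: [0.0, 1.0, 0.022, 0.002]
wrist_force: [10.0, 2.0, 0.0]
opening: 0.269
grasp_force: 60.0
```

Call:
carry_out:
  deltas: "-1 0 0 0 0 0 1; -2 0 0 0 0 0 1; -2 0 0 0 0 0 1"

```text
time_s: 14.98
eef_pos: [0.4352, 0.0745, 0.2354]
eef_rot: [0.0, 1.0, 0.022, 0.002]
wrist_force: [5.8, 1.7, 2.2]
opening: 0.263
grasp_force: 60.2
```

Call:
carry_out:
  deltas: "-1 0 0 0 0 0 1; -2 0 0 0 0 0 1; -2 0 0 0 0 0 1"

```text
time_s: 15.35
eef_pos: [0.4329, 0.0743, 0.235]
eef_rot: [0.0, 1.0, 0.022, 0.001]
wrist_force: [6.8, 1.2, -0.6]
opening: 0.267
grasp_force: 60.0
```

Call:
carry_out:
  deltas: "-1 0 0 0 0 0 1; -2 0 0 0 0 0 1; -2 0 0 0 0 0 1"

```text
time_s: 15.72
eef_pos: [0.4327, 0.0742, 0.2356]
eef_rot: [0.0, 1.0, 0.022, 0.003]
wrist_force: [14.9, 1.2, -2.1]
opening: 0.271
grasp_force: 59.8
```

Call:
carry_out:
  deltas: "-1 0 0 0 0 0 1; -2 0 0 0 0 0 1; -2 0 0 0 0 0 1"

```text
time_s: 16.1
eef_pos: [0.4327, 0.0741, 0.2362]
eef_rot: [0.0, 1.0, 0.022, 0.006]
wrist_force: [23.6, 1.9, -4.0]
opening: 0.264
grasp_force: 59.5
```

```bash
python3 ring.py s7.png | sed -n '3,16p' | cut -c1-80
```

```text
193  .  .  .  .  .  .  .  .  .  .  .  .  .  .  .  .  .  .  .  .  .  .  .  .  .  
194  .  .  .  .  .  .  .  .  .  .  .  .  .  .  .  .  .  .  .  .  .  .  .  .  .  
195  .  .  .  .  .  .  .  .  .  .  .  .  .  .  .  .  .  .  .  .  .  .  .  .  .  
196  .  .  .  .  .  .  .  .  .  .  .  .  .  .  .  . 14 27 17  .  .  .  .  .  .  
197  .  .  .  .  .  .  .  .  .  .  .  .  .  .  .  . 32 31  .  .  .  .  .  .  .  
198  .  .  .  .  .  .  .  .  .  .  .  . 20 26 20 29 31  .  .  .  .  .  .  .  .  
199  .  .  .  .  .  .  .  .  .  .  .  . 28 45 40 34 15  .  .  .  .  .  .  .  .  
200  .  .  .  .  .  .  .  .  .  .  .  . 19 42 37 18  .  .  .  .  .  .  .  .  .  
201  .  .  .  .  .  .  .  .  .  .  .  . 23 32 19  .  .  .  .  .  .  .  .  .  .  
202  .  .  .  .  .  .  .  .  .  .  . 14 32 21  .  .  .  .  .  .  .  .  .  .  .  
203  .  .  .  .  .  .  .  .  .  .  . 16 19  .  .  .  .  .  .  .  .  .  .  .  .  
204  .  .  .  .  .  .  .  .  .  .  .  .  .  .  .  .  .  .  .  .  .  .  .  .  .  
205  .  .  .  .  .  .  .  .  .  .  .  .  .  .  .  .  .  .  .  .  .  .  .  .  .  
206  .  .  .  .  .  .  .  .  .  .  .  .  .  .  .  .  .  .  .  .  .  .  .  .  .
```

The stem is now at about (352.5,199.5) px, a total shift of (−17.1,−12.1) that matches shut, with a hard stop at 23.6 N. Easing off now and unhooking.

Call:
carry_out:
  deltas: "3 0 0 0 0 0 1; 7 0 0 0 0 0 1; 11 0 0 0 0 0 1; 14 0 0 0 0 0 1; 14 0 0 0 0 0 1; 14 0 0 0 0 0 1"

```text
time_s: 16.9
eef_pos: [0.4418, 0.0749, 0.2344]
eef_rot: [-0.0, 1.0, 0.022, -0.0]
wrist_force: [-0.6, 0.2, -1.5]
opening: 0.27
grasp_force: 59.7
```

Call:
carry_out:
  deltas: "2 0 0 0 0 0 1; 2 0 6 0 0 0 1; 2 0 12 0 0 0 1; 2 0 18 0 0 0 1; 2 0 18 0 0 0 1"

```text
time_s: 17.52
eef_pos: [0.4435, 0.0751, 0.2158]
eef_rot: [-0.0, 1.0, 0.022, -0.001]
wrist_force: [-0.2, -0.9, -1.5]
opening: 0.269
grasp_force: 59.7
```

Call:
carry_out:
  deltas: "0 0 6 0 0 0 1; 0 0 12 0 0 0 1; 0 0 17 0 0 0 1; 0 0 17 0 0 0 1"

```text
time_s: 18.02
eef_pos: [0.4437, 0.0751, 0.199]
eef_rot: [-0.0, 1.0, 0.022, -0.001]
wrist_force: [1.3, 0.4, -1.1]
opening: 0.27
grasp_force: 59.7
```

Call:
carry_out:
  deltas: "0 0 8 0 0 0 1; -15 0 12 0 0 0 1; -30 0 12 0 0 0 1; -50 0 12 0 0 0 1; -50 0 12 0 0 0 1; -50 0 12 0 0 0 1"

```text
time_s: 18.77
eef_pos: [0.3948, 0.0727, 0.1878]
eef_rot: [0.0, 1.0, 0.022, 0.001]
wrist_force: [0.7, 0.7, -2.3]
opening: 0.267
grasp_force: 59.7
```

```bash
python3 ring.py s8.png | sed -n '1p;5,14p' | cut -c1-80; python3 - <<'E'
from h import *
# lay back: grip point at (.504,.019), TCP z -.020
show([.505,.019,.08],Rt(1.571)); 
E
```

```text
[0.39481376 0.07270478 0.18777567] [ 0.66598558  0.72152261 -2.33398346] [ 0.013
195  .  .  .  .  .  .  .  .  .  .  .  .  .  .  .  .  .  .  .  .  .  .  .  .  .  
196  .  .  .  .  .  .  .  .  .  .  .  .  .  .  .  .  . 27 19  .  .  .  .  .  .  
197  .  .  .  .  .  .  .  .  .  .  .  .  .  .  .  . 29 30  .  .  .  .  .  .  .  
198  .  .  .  .  .  .  .  .  .  .  .  . 20 27 20 27 33  .  .  .  .  .  .  .  .  
199  .  .  .  .  .  .  .  .  .  .  .  . 27 46 41 36 15  .  .  .  .  .  .  .  .  
200  .  .  .  .  .  .  .  .  .  .  .  . 18 43 37 19  .  .  .  .  .  .  .  .  .  
201  .  .  .  .  .  .  .  .  .  .  .  . 22 33 18  .  .  .  .  .  .  .  .  .  .  
202  .  .  .  .  .  .  .  .  .  .  .  . 29 18  .  .  .  .  .  .  .  .  .  .  .  
203  .  .  .  .  .  .  .  .  .  .  .  . 22  .  .  .  .  .  .  .  .  .  .  .  .  
204  .  .  .  .  .  .  .  .  .  .  .  .  .  .  .  .  .  .  .  .  .  .  .  .  .  
[ 1.07500e+02  5.85710e+01  1.07889e+02  1.00000e-03 -1.00000e-03
 -1.52600e+00]
```

The window stays shut. Swinging the pole back over the mat.

Call:
carry_out:
  deltas: "0 20 0 0 0 -0.18 1; 0 40 0 0 0 -0.36 1; 0 58.5 0 0 0 -0.54 1; 0 58.5 0 0 0 -0.72 1; 0 58.5 0 0 0 -0.9 1; 20 58.5 0 0 0 -1.08 1; 40 58.5 0 0 0 -1.26 1; 70 58.5 0 0 0 -1.44 1; 107.5 58.5 20 0 0 -1.526 1; 107.5 58.5 60 0 0 -1.526 1; 107.5 58.5 100 0 0 -1.526 1; 107.5 58.5 108 0 0 -1.526 1"

```text
time_s: 20.32
eef_pos: [0.502, 0.0196, 0.0765]
eef_rot: [-0.003, 0.707, 0.707, -0.002]
wrist_force: [-0.6, -0.2, -1.2]
opening: 0.27
grasp_force: 59.7
```

Call:
carry_out:
  deltas: "0 0 0 0 0 0 1; 0 0 0 0 0 0 1"

```text
time_s: 20.58
eef_pos: [0.5058, 0.0188, 0.0814]
eef_rot: [0.001, 0.707, 0.707, 0.001]
wrist_force: [0.0, 0.1, -1.2]
opening: 0.267
grasp_force: 59.7
```

Call:
carry_out:
  deltas: "0 0 40 0 0 0 1; 0 0 75 0 0 0 1; 0 0 90 0 0 0 1; 0 0 96 0 0 0 1; 0 0 98 0 0 0 1; 0 0 98 0 0 0 1"

```text
time_s: 21.32
eef_pos: [0.5052, 0.019, -0.0174]
eef_rot: [0.001, 0.707, 0.707, 0.001]
wrist_force: [0.4, -0.2, -1.9]
opening: 0.266
grasp_force: 59.7
```

Call:
carry_out:
  deltas: "0 0 1.5 0 0 0 1; 0 0 2.5 0 0 0 1; 0 0 2.5 0 0 0 1"

```text
time_s: 21.7
eef_pos: [0.5047, 0.0191, -0.0201]
eef_rot: [0.0, 0.707, 0.707, 0.0]
wrist_force: [-1.1, -0.2, 5.5]
opening: 0.266
grasp_force: 60.6
```

Contact with the mat (+5 N); releasing and rising.

Call:
carry_out:
  deltas: "0 0 0 0 0 0 0; 0 0 0 0 0 0 0; 0 0 0 0 0 0 0; 0 0 0 0 0 0 0; 0 0 0 0 0 0 0; 0 0 0 0 0 0 0; 0 0 -20 0 0 0 0; 0 0 -60 0 0 0 0; 0 0 -120 0 0 0 0; 0 0 -180 0 0 0 0; 0 0 -220 0 0 0 0; 0 0 -220 0 0 0 0"

```text
time_s: 23.2
eef_pos: [0.5066, 0.0187, 0.2032]
eef_rot: [0.003, 0.707, 0.707, 0.002]
wrist_force: [0.3, -1.0, 0.0]
opening: 0.998
grasp_force: 0.0
```

```bash
python3 - <<'E'
from h import *
o=sensors.get_obs(); print(o["eef_pos"],o["opening"],o["wrist_force"],o["time_s"])
c=cam("wrist"); im=vision.camera("wrist")
hsv=cv2.cvtColor(im,cv2.COLOR_BGR2HSV)
m=cv2.inRange(hsv,(10,70,40),(26,255,255)); n,l,st,ce=cv2.connectedComponentsWithStats(m)
for k in np.argsort(-st[1:,4])[:3]+1: print(st[k],ce[k])
k=1+np.argmax(st[1:,4]); x,y,w,h,_=st[k]
for v in (y,y+h): u=np.mean(np.where(l[min(v,y+h-1)]==k)[0]); print(onz(c,u,v,.019).round(4))
s=vision.camera("scene"); a=cv2.imread("pics/s8.png"); d=cv2.absdiff(s,a).max(2)[192:208,345:362]; print("window diff",d.max(),d.mean())
E
```

```text
[0.50664385 0.01873356 0.20316796] 0.9983700334132919 [ 0.27787013 -0.98714425  0.02446691] 23.2
[ 307    0   20  285 4438] [316.78346102 161.05205047]
[498 280   2   3   3] [498.33333333 281.        ]
[499 292   2   3   3] [499.33333333 293.        ]
[0.5048 0.2163 0.019 ]
[ 0.5055 -0.1347  0.019 ]
window diff 11 3.411764705882353
```

Call:
carry_out:
  deltas: "0 0 0 0 0 0 0; 0 0 0 0 0 0 0; 0 0 0 0 0 0 0; 0 0 0 0 0 0 0"

```text
time_s: 23.8
eef_pos: [0.504, 0.0192, 0.1987]
eef_rot: [-0.0, 0.707, 0.707, -0.0]
wrist_force: [-0.7, 0.2, -0.5]
opening: 1.001
grasp_force: 0.0
```

```bash
python3 -c "
from bench import ctrl; print(ctrl.hand_in())"
```

```text
the job is handed in; nothing more can be done
None
```

The window is pulled shut against its stop (about 24 N at most in the readings) and stayed shut after unhooking; the pole is back where it lay on the mat, nothing else was seen to be touched, and the job was handed in at about 24 s without returning a verdict.

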